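# Drain the parts-washer basket and cover the washer

## Task

Lift the wire basket out of the parts washer by its orange handle, keeping it upright, and leave it hanging by that handle on the red hook to drain. Then take the blue lid off its sloping stand and set it in the recess at the top of the washer, rim down and yellow grip up, fully home and flat; set it down rather than dropping it. Leave the other things on the bench where they are.

Things in the scene. Friction and masses are not known exactly. Their poses are not given: they have to be found in the camera images.
- washer: Parts washer, fixed steel box 160 (x) by 200 (y) by 115 mm high, white rim, black panel on its -x face. Origin: centre of underside, z up. Well 110 (x) by 150 (y) mm, floor 35 mm above the bench. Round its mouth a recess for the lid, 130 (x) by 170 (y), 8 mm deep, its ledge 107 mm above the bench.
- washer_seat (a point): Centre of the lid recess at the level of its ledge, 107 mm above the bench; axes as washer. The lid's origin coincides with it when the lid is home.
- basket: Rigid wire basket 78 (x) by 118 (y) by 60 mm high, about 0.35 kg with parts fixed in it, standing in the well. Origin: centre of underside, z up. Straps at y=+-57 mm carry the orange handle: a plate 12 mm thick (x), 120 long (y), 36 tall, from 125 to 161 mm above the origin. Opening below the handle: 65 mm high, 110 wide.
- basket_grip (a point): Centre of the basket's orange handle plate, 143 mm above the basket's origin; the handle's underside is 18 mm below this point. Axes as basket (x across the plate's 12 mm thickness, y along it).
- hook: Fixed stand with a red hook of 10 mm round bar. Origin on the bench below the place to hang; its x runs along the arm to the post. Arm level from x=-30 to +70 mm, its top 220 mm up; the free end turns up to x=-42 mm, top 238 mm up. Post at x=+85 mm, no higher than the arm. Foot plate 12 mm thick, x -15 to +105, y +-65 mm.
- hook_hang (a point): On top of the hook arm, 220 mm above the bench, where the middle of the handle's underside should rest; axes as hook (handle's length along y).
- lid: Blue lid: plate 122 (x) by 162 (y) by 10 mm, 0.25 kg. Origin: centre of the plate's underside, z out of the top. Below it a rim 100 by 140, 12 mm tall, enters the well. On top a yellow bar 14 (x) by 94 (y) mm, z 27 to 45 mm, on posts at y=+-40. Fits either way round (half turn). Starts on the stand, grip outwards, z leaning 38 degrees to the stand's -x.
- lid_grip (a point): Centre of the lid's yellow bar, 36 mm above the lid's origin along its z; axes as lid (pinch across x).
- lid_stand: Fixed sloping drip stand, 150 mm square foot, board tilted 38 degrees that faces its own -x, a 20 mm lip along its low edge. Origin: on the bench below the board's centre, which is 85 mm up.
- wrench: Loose bystander: 150 mm steel spanner lying on the bench.
- screwdriver: Loose bystander: 180 mm screwdriver lying on the bench.
- can: Loose bystander: tin with red label, 74 mm diameter, 100 mm high.
- jar: Loose bystander: amber jar, 64 mm diameter, 90 mm high.
- spool: Loose bystander: white spool, 60 mm diameter, 50 mm high.
- brush: Loose bystander: 170 mm brush lying on the bench.
Mind the look-alikes: they are no part of the job. Leave any pink look-alike of the basket alone.

How it is judged (in metres and radians):
On the way, in this order (a step that is already met when the one before it is completed fails the run):
1. the basket hangs by its handle on the hook, let go (x of basket_grip in the frame of hook_hang between -0.04 and 0.065 m and y of basket_grip in the frame of hook_hang between -0.04 and 0.04 m and z of basket_grip in the frame of hook_hang between 0.008 and 0.028 m and angle between basket's own z axis and vertical below 0.35 rad and contact force between basket and hook above 0.8 N and contact force between the fingers and basket below 0.05 N and contact force between basket and washer below 0.05 N and contact force between basket and lid below 0.05 N and contact force between basket and lid_stand below 0.05 N and linear speed of basket below 0.1 m/s), for 0.2 s.
2. the lid is home in the recess, rim down (horizontal distance between lid and washer_seat below 0.007 m and z of lid in the frame of washer_seat between -0.003 and 0.003 m and angle between lid's own z axis and vertical below 0.03 rad and angle between the y axis of lid and the y axis of washer, either way round below 0.08 rad and contact force between the fingers and lid below 0.05 N), for 0.2 s.
At the end, for the whole second after the job is handed in: Basket released, at rest, on the hook only: handle centre 8-28 mm above hang point, -40 to +65 mm along arm, within 40 mm sideways, tilt under 0.35 rad. Lid let go, at rest in the recess, top up: within 7 mm sideways, 3 mm in height of seat, tilt under 0.03 rad, long sides aligned within 0.08 rad (all of step 1 and all of step 2 and linear speed of basket below 0.03 m/s and linear speed of lid below 0.02 m/s); the robot touches nothing.
It fails at once if the basket is tipped more than about 40 degrees (angle between basket's own z axis and vertical above 0.7 rad).
It fails at once if the lid is let go while still more than 25 mm above its seat over the washer (horizontal distance between lid and washer_seat below 0.1 m and z of lid in the frame of washer_seat above 0.025 m and contact force between the fingers and lid below 0.05 N).
It fails at once if one of the other things on the bench is moved more than 40 mm (distance of any of wrench, screwdriver, can, jar, spool, brush from where it was at the start of the episode above 0.04 m).
It also fails if it takes over 61 s, if anything falls off the work surface, if the arm or the gripper's body presses on something with over 40 N, if the wrist force passes 120 N, or if a joint passes its speed limit or range.

## Robot

A 6-joint arm with a two-finger parallel gripper is mounted at the origin on the work surface. World frame = base frame: x ahead of the robot, y to its left, z up, the work surface at z = 0. Lengths are in mm, angles in rad, forces in N, time in s.
With the tool pointing down it reaches from about 350 to 975 mm from the base axis. Payload 7.1 kg.
Tool frame: the origin (TCP) lies on the front face of the gripper's body, between the roots of the fingers; the fingertips stand 80 mm ahead of it and the grasp point (between the pads) lies 61 mm ahead of it (env.tips_ahead is the distance from the TCP to the fingertips, in mm); z points along the fingers, y is the line along which they close (so a half turn about z gives the same grasp; the last joint's range is limited). The gripper opens to 88 mm and grips with 3 to 60 N. Pads are 20 mm wide; open, the fingers measure 115 mm over their backs; the gripper's body (75 mm by 178 mm) begins 61 mm behind the grasp point.
Start: joints at [1.188, 0.423, 1.63, -0, 1.089, -0.019], TCP at [222.361, 584.09, 302.675] pointing down, gripper open.
Joint ranges: [-3, 3], [-0.9, 2.11], [0.09, 2.58], [-1.31, 4.45], [0.11, 2.69], [-2.54, 2.54]. Speed limits (rad/s): [2.39, 2.39, 3.01, 3.14, 3.14, 3.14].

## Interface

Orientations are given as a unit quaternion [x, y, z, w].
In Python, from station import env, set_gripper, viewer, workorder gives the robot as it stands. Calls block until the motion is done:
- env.reach(position, orientation): joint-space move of the TCP to a pose.
- env.move_l(position, rot=None, rate=150, f_stop=None): straight line of the TCP; rot=None keeps the orientation; rate is the mean speed in mm/s. With f_stop (N) it stops when the force on the tool has changed by that much, and returns True; else False.
- env.move_joints(angles): joint-space move.
- set_gripper(opening): finger opening in mm; the grip force is fixed at half the most; returns when the fingers have stopped.
- env.hold(seconds).
- env.ik(position, orientation): joint angles nearest the present ones, or None.
- env.read_state(): the state.
- viewer.camera(name): name is "scene" or "top" or "wrist"; returns the picture (480x640x3 uint8, blue, green, red); there is no depth.
- viewer.camera_params(name): a dict with "fx", "fy", "cx", "cy" (pixels), "pose" (4x4, takes a point from camera to world coordinates); the wrist camera has in their place "tool_from_camera" (4x4, takes a point from camera to tool coordinates, whose origin is the TCP and whose axes are the flange's). Camera axes: x right, y up, looking along -z (the intrinsics and any distortion apply to the point x, -y, -z); pixel columns grow to the right and rows downward; lengths in mm; the calibration is good to about 2 mm. A picture is of the moment at which its call begins: read the wrist's pose just before it. camera_params takes no time and is no camera call.
A pose or a line that the arm cannot do raises env.IKError and nothing moves.
- workorder.sign_off(): hands the job in; it is judged then, once.
The state is a dict: "time_s": time; "qpos": joint angles; "dq": joint speeds; "tau": joint torques, N m; "tool_pos": TCP position; "orientation": TCP orientation; "force": force on the tool from outside, world axes, zero at the start; "wrist_torque": the same for the moment, N m; "width": finger opening in mm; "grip_force": force on a finger pad.
Only numpy, scipy, OpenCV 4.12 (cv2) and the standard library are available. Lean on these libraries where they do the work, as an engineer would, in place of code of your own. Each camera call takes 0.05 s, during which the arm holds its last target. There are 200 camera calls.

## Working session

There is one attempt and no reset: what is moved stays moved. The work goes in short steps, each a Python script; the robot and the scene stay as the last script left them, time stands still between calls to the robot, and variables do not carry over. Pictures are saved under pics/ and viewed, at most 12 in all, crops included, and the job is handed in when it is done.

```bash
ls; mkdir -p pics
python3 - <<'E'
from station import env,viewer
import cv2,numpy as np
for n in("scene","top"):
    cv2.imwrite(f"pics/{n}0.png",viewer.camera(n)); p=viewer.camera_params(n)
    print({k:(np.round(v,3).tolist() if k=="pose" else v) for k,v in p.items()})
p=viewer.camera_params("wrist");print(p)
print(env.read_state())
E
```

```text
pics
{'fx': 452.6156642174655, 'fy': 452.6156642174655, 'cx': 324.0900202942334, 'cy': 247.27294909160074, 'pose': [[0.51, -0.677, 0.531, 1046.128], [0.86, 0.407, -0.307, -300.874], [-0.008, 0.613, 0.79, 986.578], [0.0, 0.0, 0.0, 1.0]]}
{'fx': 554.7557621176096, 'fy': 554.7557621176096, 'cx': 316.4097401703037, 'cy': 244.3578577965553, 'pose': [[-0.0, 0.994, -0.112, 379.792], [-1.0, -0.003, -0.021, -7.13], [-0.021, 0.112, 0.993, 1258.028], [0.0, 0.0, 0.0, 1.0]]}
{'fx': 425.32475212783777, 'fy': 425.32475212783777, 'cx': 318.73069500422815, 'cy': 240.4884328059296, 'tool_from_camera': array([[ 1.28767891e-03,  9.70837882e-01,  2.39733496e-01,
         6.48925999e+01],
       [ 9.99999117e-01, -1.32877138e-03,  9.77679563e-06,
         6.18842446e-01],
       [ 3.28042692e-04,  2.39733271e-01, -9.70838736e-01,
        -8.23004341e+01],
       [ 0.00000000e+00,  0.00000000e+00,  0.00000000e+00,
         1.00000000e+00]])}
{'time_s': 0.1, 'qpos': array([ 1.18803249e+00,  4.23710044e-01,  1.63061191e+00, -5.92358471e-06,
        1.08857282e+00, -1.89967891e-02]), 'dq': array([-0.00155845, -0.00060983, -0.00065501, -0.00104262,  0.0004333 ,
       -0.00061607]), 'tau': array([-6.16051002e-04, -5.45610738e+01, -2.74321836e+01,  6.45708083e-02,
        1.88804709e-02, -3.20516460e-05]), 'tool_pos': array([222.20354463, 583.75132682, 302.01395858]), 'orientation': array([ 1.80880955e-01,  9.83504782e-01, -6.38494765e-04, -1.27337588e-04]), 'force': array([-0.20794888, -0.24430377, -0.03971939]), 'wrist_torque': array([0.00498812, 0.02514093, 0.04465597]), 'grip_force': 0.0, 'width': 88.35022171081481}
```

View pics/scene0.png

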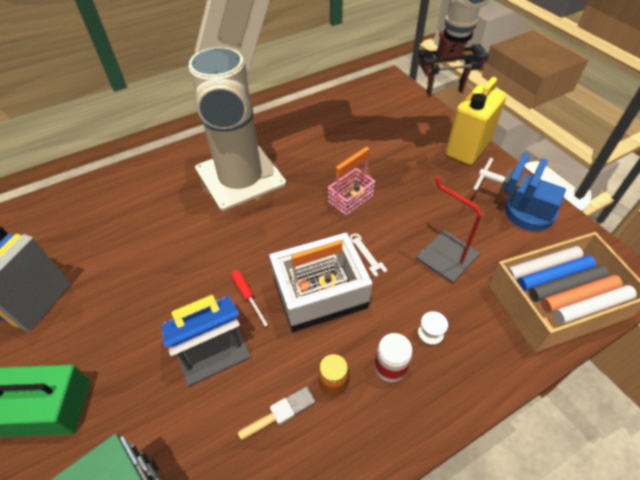

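View pics/top0.png

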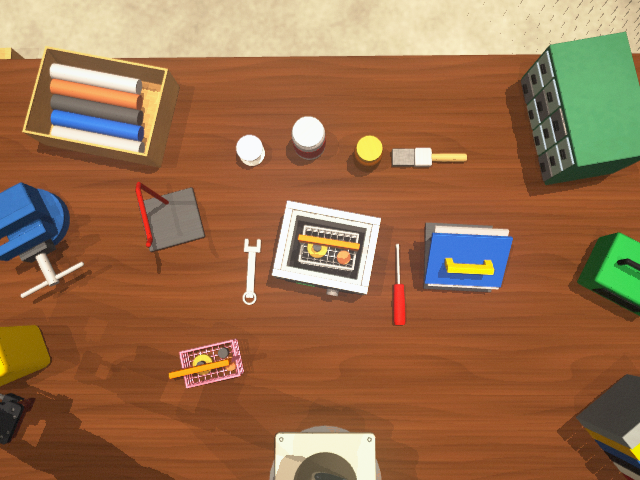

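Both baskets show in the top view. The grey one with the orange handle is at (328,245), inside the white washer, so it is the target. The pink one at (210,363) stands on the open bench and is the decoy. The hook is at (145,215), and the lid on its stand is at (467,258) with its yellow bar at (470,267).

```bash
cat > h.py <<'E'
import cv2,numpy as np
from station import env,set_gripper,viewer,workorder
from scipy.spatial.transform import Rotation as R
def cam(n):
    p=viewer.camera_params(n)
    if n=="wrist":
        s=env.read_state(); T=np.eye(4); T[:3,:3]=R.from_quat(s["orientation"]).as_matrix(); T[:3,3]=s["tool_pos"]
        p["pose"]=T@p["tool_from_camera"]
    return p
def rays(p,uv):
    uv=np.atleast_2d(uv).astype(float)
    d=np.c_[(uv[:,0]-p["cx"])/p["fx"],-(uv[:,1]-p["cy"])/p["fy"],-np.ones(len(uv))]@p["pose"][:3,:3].T
    return p["pose"][:3,3],d/np.linalg.norm(d,axis=1)[:,None]
def plane(p,uv,z):
    o,d=rays(p,uv); return o+d*((z-o[2])/d[:,2])[:,None]
def tri(obs):  # [(p,uv)]
    A=0;b=0
    for p,uv in obs:
        o,d=rays(p,uv); M=np.eye(3)-np.outer(d[0],d[0]); A=A+M; b=b+M@o
    x=np.linalg.solve(A,b); return x,[np.linalg.norm(np.cross(x-rays(p,uv)[0],rays(p,uv)[1][0])) for p,uv in obs]
def mask(im,lo,hi,roi=None):
    m=cv2.inRange(cv2.cvtColor(im,cv2.COLOR_BGR2HSV),np.array(lo),np.array(hi))
    if roi: k=np.zeros_like(m); x0,y0,x1,y1=roi; k[y0:y1,x0:x1]=255; m&=k
    return m
def big(m):
    c=max(cv2.findContours(m,cv2.RETR_EXTERNAL,cv2.CHAIN_APPROX_NONE)[0],key=cv2.contourArea); return c[:,0,:]
def rect(P): return cv2.minAreaRect(np.float32(P[:,:2]))
def quat(ydir,zdir):
    z=np.array(zdir,float);z/=np.linalg.norm(z);y=np.array(ydir,float);y-=z*(y@z);y/=np.linalg.norm(y)
    return R.from_matrix(np.c_[np.cross(y,z),y,z]).as_quat()
E
cat > m.py <<'E'
from h import *
T=cv2.imread("pics/top0.png");S=cv2.imread("pics/scene0.png");pt,ps=cam("top"),cam("scene")
W=(0,0,150),(179,60,255);O=(5,150,120),(20,255,255);RD=(0,150,80),(4,255,255);Y=(22,120,120),(33,255,255);B=(105,120,60),(125,255,255)
m=mask(T,*W,roi=(262,190,392,305)); c=big(cv2.morphologyEx(m,cv2.MORPH_CLOSE,np.ones((3,3))));print("washer",rect(plane(pt,c,115)))
c=big(mask(S,*W,roi=(265,230,375,320)));print("washer scene bbox",cv2.boundingRect(c))
c=big(mask(T,*O,roi=(280,230,380,255)));print("handle top",rect(plane(pt,c,196)),cv2.minAreaRect(c))
c=big(mask(S,*O,roi=(285,235,350,270)));print("handle scene",cv2.minAreaRect(c),plane(ps,cv2.minAreaRect(c)[0],178))
m=mask(T,*RD,roi=(120,170,175,260))|mask(T,(172,150,80),(179,255,255),roi=(120,170,175,260));v=np.argwhere(m)[:,::-1];print("hook",v.min(0),v.max(0))
for r in range(180,250,5):
    q=v[v[:,1]==r][:,0]; print(r,q.min() if len(q) else 0,q.max() if len(q) else 0,end="; ")
for n,I,p,roi in(("T",T,pt,(430,250,510,285)),("S",S,ps,(165,290,225,335))):
    c=big(mask(I,*Y,roi=roi));print("\nbar",n,cv2.minAreaRect(c),cv2.minMaxLoc(mask(I,*Y,roi=roi))[1])
c=big(mask(T,*B,roi=(415,215,520,300)));print("lid",cv2.approxPolyDP(c,4,True)[:,0].tolist())
a=cv2.resize(T[165:310,120:300],None,fx=3.2,fy=3.2);b=cv2.resize(T[195:310,390:540],None,fx=4,fy=4)
b=cv2.resize(T[195:310,260:520],None,fx=3,fy=3)
cv2.imwrite("pics/c1.png",a);cv2.imwrite("pics/c2.png",b)
E
python3 m.py
```

```text
washer ((497.3697509765625, -1.5279693603515625), (200.0579071044922, 176.4818115234375), 78.85713958740234)
washer scene bbox (269, 233, 106, 78)
handle top ((499.5059814453125, -5.645713806152344), (118.72471618652344, 13.653881072998047), 75.45133972167969) ((327.40234375, 244.34788513183594), (61.59934616088867, 7.030358791351318), 14.281094551086426)
handle scene ((316.8829040527344, 252.79595947265625), (11.00690746307373, 52.942138671875), 73.53998565673828) [[507.96293415  -7.96969968 178.        ]]
hook [136 182] [168 246]
180 0 0; 185 136 143; 190 136 151; 195 137 158; 200 138 166; 205 139 143; 210 140 145; 215 141 146; 220 143 147; 225 144 148; 230 145 150; 235 146 151; 240 147 151; 245 146 150; 
bar T ((468.9941101074219, 266.1150817871094), (48.65400695800781, 14.36573600769043), 2.935673475265503) 255.0

bar S ((194.55172729492188, 310.1206970214844), (15.888078689575195, 45.30072021484375), 66.80140686035156) 255.0
lid [[432, 233], [425, 283], [500, 286], [511, 237]]
```

View pics/c2.png

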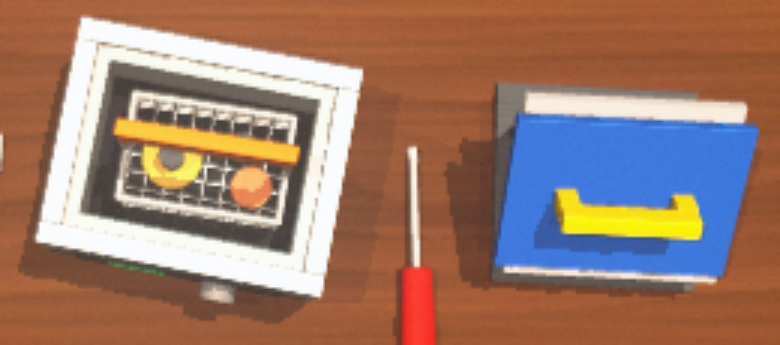

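View pics/c1.png

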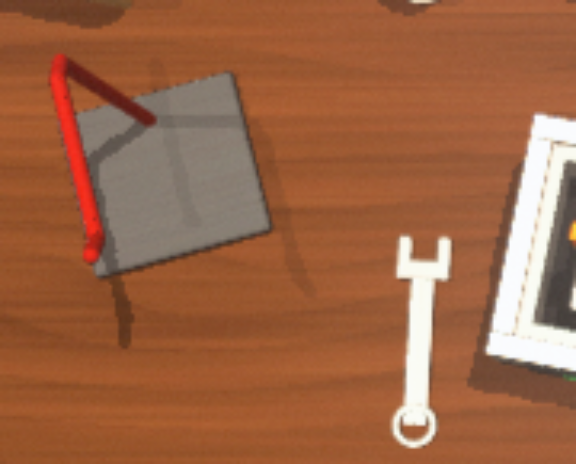

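The crop confirms the target: white-grey wires and an orange handle inside the washer. The hook's free end (149,243 in top) points toward the robot and its post is at the far side. Next I take wrist views of the hook and washer.

```bash
cat > a.py <<'E'
from h import *
pt=cam("top")
P=plane(pt,[(140,190),(149,238)],218);print(P)
hx=P[0]-P[1];hx/=np.linalg.norm(hx);hc=P.mean(0)
D=[0,0,-1]
b=np.array([499.5,-5.6]);by=np.array([np.cos(np.radians(75.45)),np.sin(np.radians(75.45)),0]);bx=np.array([by[1],-by[0],0])
for n,pos,y in(("hook",[hc[0]-20,hc[1],440],hx),("wash",[b[0]-20,b[1],420],bx)):
    env.reach(np.array(pos,float),quat(y,D)); env.hold(.2); p=cam("wrist"); im=viewer.camera("wrist")
    cv2.imwrite(f"pics/w_{n}.png",im); np.save(f"w_{n}.npy",p["pose"]); s=env.read_state();print(s["time_s"],s["tool_pos"],s["qpos"].round(2))
a=cv2.imread("pics/w_hook.png");c=cv2.imread("pics/w_wash.png")
cv2.imwrite("pics/w2.png",cv2.resize(np.vstack([a,c]),None,fx=.62,fy=.62))
E
python3 a.py
```

```text
[[603.08751272 353.86901311 218.        ]
 [510.09788163 333.33842607 218.        ]]
1.9 [536.06401109 344.28881254 439.70631574] [0.55 0.32 1.46 0.   1.36 0.33]
3.4833 [479.78648158  -4.93626833 419.87844831] [-0.04  0.08  1.81  0.    1.26  0.22]
```

View pics/w2.png

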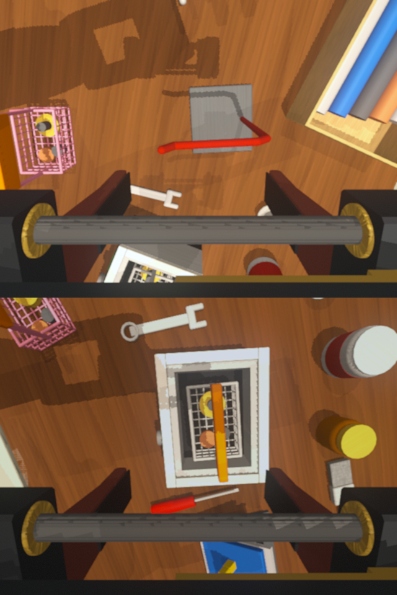

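The upper picture shows the hook bar from its tip at about (160,150) to the post corner at (268,138), both scaled by 0.62. The lower one shows the washer rim and the orange handle at (219,430). Now I measure them.

```bash
cat > b.py <<'E'
from h import *
pt,ps,pw=cam("top"),cam("scene"),viewer.camera_params("wrist")
T=cv2.imread("pics/top0.png");S=cv2.imread("pics/scene0.png");H=cv2.imread("pics/w_hook.png");C=cv2.imread("pics/w_wash.png")
ph=dict(pw,pose=np.load("w_hook.npy"));pc=dict(pw,pose=np.load("w_wash.npy"))
red=lambda I,roi:mask(I,(0,130,60),(5,255,255),roi)|mask(I,(172,130,60),(179,255,255),roi)
def prof(m,cols,ax): # centre of bar per column/row
    return [(k,*(lambda q:(q.mean(),q.min(),q.max()) if len(q) else (0,0,0))(np.where(m[:,k] if ax else m[k])[0])) for k in cols]
m=red(H,(230,180,450,270));x,y,w,h=cv2.boundingRect(m);print("Hbox",x,y,w,h)
cols=range(x+25,x+w-40,5);q=np.array([(k,a) for k,a,_,_ in prof(m,cols,1)]);P=plane(ph,q,215);
f=cv2.fitLine(np.float32(P[:,:2]),cv2.DIST_L2,0,.01,.01).ravel();print("wrist arm line",f,np.degrees(np.arctan2(f[1],f[0])))
print([tuple(np.round(v,1)) for v in prof(m,list(range(x,x+16,2))+list(range(x+w-60,x+w,4)),1)])
m=red(T,(120,170,175,260));q=np.array([(a,k) for k,a,_,_ in prof(m,range(207,236),0)]);P=plane(pt,q,215)
f=cv2.fitLine(np.float32(P[:,:2]),cv2.DIST_L2,0,.01,.01).ravel();print("top arm line",f,np.degrees(np.arctan2(f[1],f[0])))
print("wrist ends", plane(ph,[(x,y+h),(x+w,y+10)],215)[:,:2], "top ends",plane(pt,[(148,246),(139.5,184)],215)[:,:2])
# handle
for n,I,p,r in(("top",T,pt,(280,230,380,255)),("wr",C,pc,(330,600//1-480,400,310)),):
    m=mask(I,(5,150,100),(20,255,255),r);c=big(m);print("handle",n,cv2.minAreaRect(c),rect(plane(p,c,196)))
# washer recess and rim in wrist
m=mask(C,(0,0,170),(179,70,255),(235,75,445,320));c=big(m);print("rim wr",rect(plane(pc,c,115)),rect(plane(pc,c,115)))
ap=cv2.approxPolyDP(c,6,True)[:,0];print(ap.tolist(),plane(pc,ap,115)[:,:2].round(1).tolist())
m=mask(T,(0,0,150),(179,60,255),(262,190,392,305));c=big(m);ap=cv2.approxPolyDP(c,4,True)[:,0];print(ap.tolist(),plane(pt,ap,115)[:,:2].round(1).tolist())
v=np.vstack([cv2.resize(C[60:330,220:460],None,fx=2.2,fy=2.2)]);v2=cv2.resize(H[180:290,230:460],None,fx=1.5,fy=1.5)
o=np.zeros((594,345+528,3),np.uint8);o[:594,:528]=v;o[:165,528:]=v2;cv2.imwrite("pics/z1.png",cv2.resize(o,None,fx=.9,fy=.9))
E
python3 b.py
```

```text
Hbox 254 188 183 60
wrist arm line [9.4786620e-01 3.1866866e-01 5.4973810e+02 3.4424753e+02] 18.58243
[(np.float64(254.0), np.float64(242.5), np.float64(242.0), np.float64(243.0)), (np.float64(256.0), np.float64(241.5), np.float64(237.0), np.float64(246.0)), (np.float64(258.0), np.float64(241.5), np.float64(236.0), np.float64(247.0)), (np.float64(260.0), np.float64(241.5), np.float64(236.0), np.float64(247.0)), (np.float64(262.0), np.float64(241.0), np.float64(235.0), np.float64(247.0)), (np.float64(264.0), np.float64(240.5), np.float64(234.0), np.float64(247.0)), (np.float64(266.0), np.float64(240.0), np.float64(234.0), np.float64(246.0)), (np.float64(268.0), np.float64(239.0), np.float64(233.0), np.float64(245.0)), (np.float64(377.0), np.float64(230.0), np.float64(224.0), np.float64(236.0)), (np.float64(381.0), np.float64(230.0), np.float64(224.0), np.float64(236.0)), (np.float64(385.0), np.float64(229.5), np.float64(224.0), np.float64(235.0)), (np.float64(389.0), np.float64(216.8), np.float64(189.0), np.float64(235.0)), (np.float64(393.0), np.float64(214.7), np.float64(190.0), np.
[... 1170 characters left out ...]
.72471618652344, 13.653881072998047), 75.45133972167969)
handle wr ((345.9955749511719, 218.06170654296875), (158.8899383544922, 35.124141693115234), 85.98582458496094) ((500.535888671875, -6.045417785644531), (118.5263442993164, 26.0089168548584), 81.00021362304688)
rim wr ((506.2692565917969, -3.6342315673828125), (199.8045654296875, 160.00537109375), 78.95661926269531) ((506.2692565917969, -3.6342315673828125), (199.8045654296875, 160.00537109375), 78.95661926269531)
[[433, 80], [249, 93], [270, 306], [427, 296]] [[602.8, 78.9], [446.9, 108.0], [410.2, -86.0], [560.5, -113.9]]
[[287, 201], [272, 274], [366, 293], [380, 218]] [[600.2, 78.7], [447.3, 108.8], [408.0, -84.5], [563.4, -115.2]]
```

View pics/z1.png

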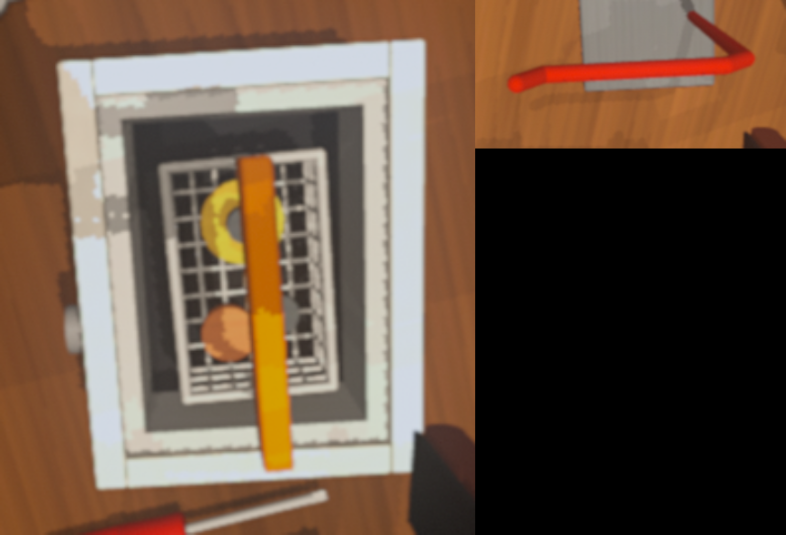

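```bash
cat > b2.py <<'E'
from h import *
pw=viewer.camera_params("wrist");H=cv2.imread("pics/w_hook.png");C=cv2.imread("pics/w_wash.png")
ph=dict(pw,pose=np.load("w_hook.npy"));pc=dict(pw,pose=np.load("w_wash.npy"))
Q=plane(pc,[(348.3,138.8),(360.4,296.4)],196);d=Q[0]-Q[1];print("handle",Q.mean(0),np.linalg.norm(d),np.degrees(np.arctan2(d[1],d[0])))
m=mask(H,(0,130,60),(5,255,255),(230,180,450,270))
q=np.array([(k,np.where(m[:,k])[0].mean()) for k in range(285,384,4)]);P=plane(ph,q,215)
f=cv2.fitLine(np.float32(P[:,:2]),cv2.DIST_L2,0,.01,.01).ravel();print("arm",f,np.degrees(np.arctan2(f[1],f[0])))
print("tip z233",plane(ph,(256,242),233)[0],"far z215",plane(ph,(430,224),213)[0])
E
python3 b2.py
```

```text
handle [506.73864794  -7.09236302 196.        ] 118.0542264499242 81.07337213799707
arm [9.6380579e-01 2.6660541e-01 5.4745886e+02 3.4278256e+02] 15.462366
tip z233 [494.96730549 327.99154943 233.        ] far z215 [616.34832876 364.1419657  213.        ]
```

```bash
cat > c.py <<'E'
from h import *
D=[0,0,-1]; a=np.radians(81-90); q=quat([np.cos(a),np.sin(a),0],D)
b=np.array([506,-7.5]); P=lambda xy,z:np.array([xy[0],xy[1],z],float)
st=lambda n:(lambda s:print(n,round(s["time_s"],2),s["tool_pos"].round(1),s["force"].round(1),round(s["width"],1),round(s["grip_force"],1)))(env.read_state())
env.reach(P(b,330),q); env.move_l(P(b,247),rate=120); st("at")
set_gripper(0); st("grip")
env.move_l(P(b,275),rate=60); st("lift")
env.move_l(P(b,345),rate=150); env.hold(.2); st("up")
cv2.imwrite("pics/lift.png",np.hstack([cv2.resize(viewer.camera(n),(400,300)) for n in("scene","wrist")]))
E
python3 c.py
```

```text
at 4.79 [506.6  -7.5 248. ] [-0.3  0.3  0.2] 87.7 0.0
grip 5.94 [505.9  -7.5 246.9] [ 1.1 -0.1 -0.8] 11.7 30.0
lift 6.56 [506.   -7.5 275.2] [-0.1 -0.3 -2.4] 11.4 30.0
up 7.38 [505.5  -7.5 343.8] [ 0.3  0.2 -3.3] 12.2 30.0
```

View pics/lift.png

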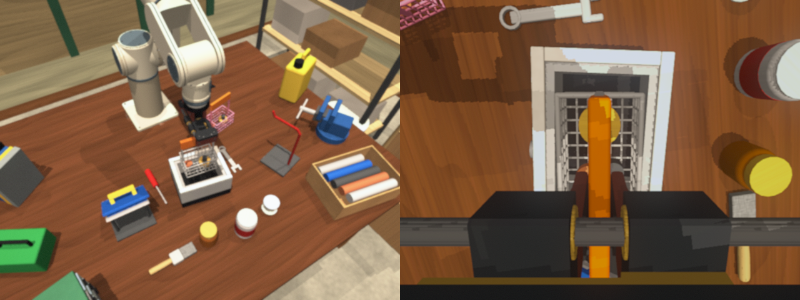

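The basket is held level, clear of the washer (handle at (600,180), right panel). Next it goes to the hook.

```bash
cat > d.py <<'E'
from h import *
st=lambda n:(lambda s:print(n,round(s["time_s"],2),s["tool_pos"].round(1),s["force"].round(1),round(s["width"],1),round(s["grip_force"],1)))(env.read_state())
P=lambda xy,z:np.array([xy[0],xy[1],z],float)
hx=np.array([.9638,.2666]);o=np.array([540,340.6]);q=quat([*hx,0],[0,0,-1])
env.move_l(P(o-110*hx,345),q,rate=180); st("pre")
env.move_l(P(o+10*hx,345),rate=110); st("over")
env.move_l(P(o+10*hx,314),rate=70); env.hold(.15)
print(env.move_l(P(o+10*hx,300),rate=25,f_stop=2.2)); st("down")
cv2.imwrite("pics/hang.png",np.hstack([cv2.resize(viewer.camera(n),(400,300)) for n in("scene","top")]))
E
python3 d.py
```

```text
pre 9.44 [434.1 310.7 345. ] [ 0.6 -0.2 -3.2] 11.9 30.0
over 10.68 [549.1 343.1 345. ] [ 0.4 -0.3 -3.8] 11.6 30.0
True
down 11.82 [549.8 343.4 306.7] [-0.4  0.5  2.6] 11.9 30.0
```

View pics/hang.png

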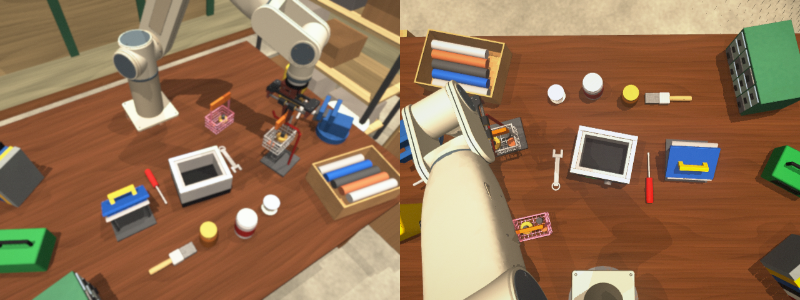

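Contact came at TCP z 306.7 (expected 307). The basket hangs on the hook arm at (280,135) in the scene half. Next I release it, retreat, and look at the lid along its normal.

```bash
cat > e.py <<'E'
from h import *
st=lambda n:(lambda s:print(n,round(s["time_s"],2),s["tool_pos"].round(1),s["force"].round(1),s["qpos"].round(2)))(env.read_state())
set_gripper(40); s=env.read_state(); env.move_l(s["tool_pos"]+[0,0,90],rate=150); st("rel")
pt,ps=cam("top"),cam("scene")
bc,res=tri([(pt,(469,266.1)),(ps,(194.55,310.1))]);print("bar",bc,res)
L=plane(pt,[(425,283),(500,286),(432,233),(511,237)],bc[2]);
for i in(0,2):
    d=L[i]-L[i+1];print(np.degrees(np.arctan2(d[1],d[0])))
c=big(mask(cv2.imread("pics/top0.png"),(22,120,120),(33,255,255),(430,250,510,285)))
yaw=np.radians(87-90); xs=np.array([np.cos(yaw),np.sin(yaw),0]);t=np.radians(38)
z=np.sin(t)*xs+[0,0,-np.cos(t)];y=np.cos(t)*xs+[0,0,np.sin(t)]
for back in(280,250,220):
    pos=bc-z*back
    try: env.reach(pos,quat(y,z)); break
    except env.IKError: print("no",back)
set_gripper(60); env.hold(.1); st("view"); p=cam("wrist"); im=viewer.camera("wrist"); np.save("w_lid.npy",p["pose"]); cv2.imwrite("pics/w_lid.png",im)
cv2.imwrite("pics/hang2.png",np.hstack([im,viewer.camera("scene")])[:, :]); cv2.imwrite("pics/v.png",cv2.resize(cv2.imread("pics/hang2.png"),(800,300)))
E
python3 e.py
```

```text
rel 13.3 [548.8 342.7 394.5] [-0.3 -0.6 -0.4] [ 0.54  0.37  1.49 -0.    1.28  0.27]
bar [ 463.01579374 -296.31379866  113.69437476] [np.float64(0.22935144994313625), np.float64(0.2293514499431643)]
87.62598073529854
86.87460854135804
view 16.32 [ 290.9 -287.3  334.4] [-1.3 -0.4 -0. ] [-1.12 -0.03  2.26  0.89  0.77 -1.68]
```

View pics/v.png

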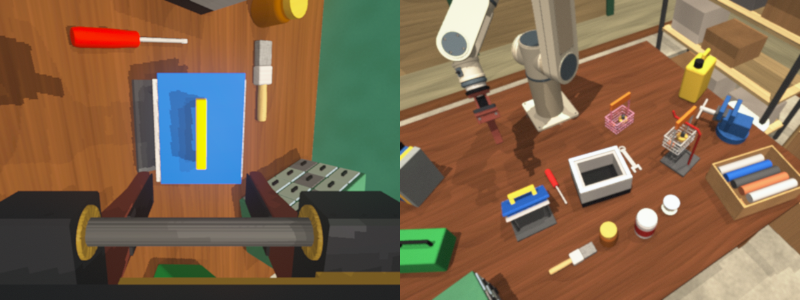

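The basket hangs freely in the scene (680,135). The lid is seen square-on, with its bar at about (322,214) in full-size pixels. Now I refine the lid pose.

```bash
cat > f.py <<'E'
from h import *
im=cv2.imread("pics/w_lid.png");p=dict(viewer.camera_params("wrist"),pose=np.load("w_lid.npy"))
bc=np.array([463.0,-296.3,113.7]);yaw=np.radians(87.2-90);xs=np.array([np.cos(yaw),np.sin(yaw),0]);t=np.radians(38)
n=-np.sin(t)*xs+[0,0,np.cos(t)];lx=np.cos(t)*xs+[0,0,np.sin(t)];ly=np.cross(n,lx)
def on(c,h):
    o,d=rays(p,c);P=o+d*(((bc+n*h-o)@n)/(d@n))[:,None];return np.c_[(P-bc)@lx,(P-bc)@ly]
for nm,lo,hi,h in(("bar",(22,150,170),(33,255,255),9),("plate",(100,120,60),(125,255,255),-26)):
    m=mask(im,lo,hi,(230,100,420,310)) 
    if nm=="plate": m=cv2.morphologyEx(m,cv2.MORPH_CLOSE,np.ones((25,25)))
    c=big(m);print(nm,cv2.boundingRect(c),rect(on(c,h)))
E
python3 f.py
```

```text
bar (314, 159, 16, 112) ((2.643937110900879, -0.4147186279296875), (95.00662994384766, 12.357767105102539), 89.75531768798828)
plate (251, 117, 141, 177) ((2.7417030334472656, -0.6255340576171875), (123.26721954345703, 164.4584197998047), 0.1286706179380417)
```

```bash
cat > g.py <<'E'
from h import *
st=lambda n:(lambda s:print(n,round(s["time_s"],2),s["tool_pos"].round(1),s["force"].round(1),s["qpos"].round(2),round(s["width"],1),round(s["grip_force"],1)))(env.read_state())
bc=np.array([463.0,-296.3,113.7]);yaw=np.radians(87.1-90);xs=np.array([np.cos(yaw),np.sin(yaw),0]);t=np.radians(38)
n=-np.sin(t)*xs+[0,0,np.cos(t)];lx=np.cos(t)*xs+[0,0,np.sin(t)];ly=np.cross(n,lx)
g=bc+2.7*lx-.5*ly+1.5*n; q=quat(lx,-n)
env.move_l(g+n*105,q,rate=150)
print("touch",env.move_l(g+n*61,rate=60,f_stop=6)); st("at")
set_gripper(0); st("grip")
env.move_l(g+n*105,rate=80); st("off")
env.move_l(g+n*105+[0,0,110],rate=150); st("up")
a=np.radians(78.96-90);Q=quat([np.cos(a),np.sin(a),0],[0,0,-1])
print("ik",env.ik(np.array([505.5,-3.4,260.]),Q))
cv2.imwrite("pics/lidup.png",np.hstack([cv2.resize(viewer.camera(k),(400,300)) for k in("scene","wrist")]))
E
python3 g.py
```

```text
touch True
at 18.44 [ 425.9 -295.1  165.6] [-3.7  1.4  6.9] [-0.82  0.47  2.2   1.66  0.44 -2.33] 59.9 4.0
grip 19.22 [ 425.6 -295.   165.4] [-4.9 -0.6  5.7] [-0.82  0.47  2.2   1.66  0.44 -2.33] 14.0 35.7
off 19.91 [ 399.6 -293.7  199.2] [-0.3 -0.3 -2.2] [-0.87  0.37  2.23  1.48  0.47 -2.17] 13.8 35.1
up 20.79 [ 399.4 -293.1  308.4] [ 1.   0.1 -2.4] [-0.87  0.13  2.17  0.97  0.58 -1.58] 13.8 35.1
ik [-3.02686031e-02  3.08009734e-01  1.92526669e+00 -4.44089210e-16
  9.08316225e-01  1.62415746e-01]
```

View pics/lidup.png

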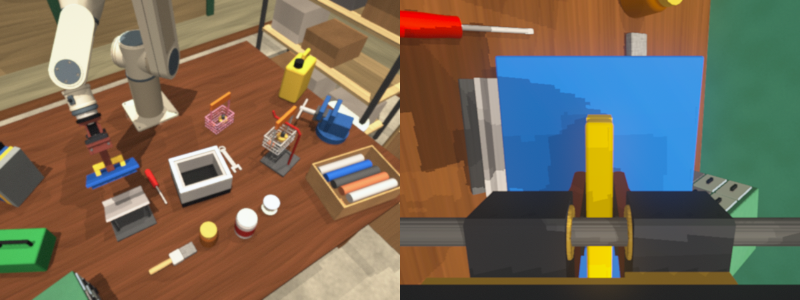

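The lid is held cleanly. The fingertips touched the plate, so the grasp sits deeper than planned. I measure the lid in the tool frame from the wrist view.

```bash
cat > i.py <<'E'
from h import *
im=viewer.camera("wrist");p=dict(viewer.camera_params("wrist"));p["pose"]=p["tool_from_camera"]
m=mask(im,(100,120,40),(125,255,255),(100,60,560,300))
def edge(rows):  # left/right edges
    return np.array([(np.where(m[r])[0].min(),np.where(m[r])[0].max()+1,r) for r in rows],float)
E=edge(range(120,290,10)); top=np.array([(c,np.where(m[:,c])[0].min()) for c in range(190,460,10)],float)
for h in(78,80,82,84,86,88):
    A=plane(p,E[:,[0,2]],h);B=plane(p,E[:,[1,2]],h);C=plane(p,top,h)
    fa,fb=np.polyfit(A[:,0],A[:,1],1),np.polyfit(B[:,0],B[:,1],1);fc=np.polyfit(C[:,1],C[:,0],1)
    print(h,"width",(B-A)[:,1].mean().round(2),"yc",((A+B)/2)[:,1].mean().round(2),"slopes",fa[0].round(4),fb[0].round(4),"far x",fc[1].round(2),fc[0].round(4),"w near/far",(B-A)[[0,-1],1].round(1))
E
python3 i.py
```

```text
78 width 118.66 yc 0.71 slopes -0.0015 -0.0049 far x 81.42 0.0014 w near/far [118.8 119. ]
80 width 120.14 yc 0.71 slopes -0.0015 -0.0049 far x 81.62 0.0014 w near/far [120.3 120.5]
82 width 121.62 yc 0.71 slopes -0.0015 -0.0049 far x 81.81 0.0014 w near/far [121.8 121.9]
84 width 123.11 yc 0.72 slopes -0.0015 -0.0049 far x 82.01 0.0014 w near/far [123.3 123.4]
86 width 124.59 yc 0.72 slopes -0.0015 -0.0049 far x 82.21 0.0014 w near/far [124.7 124.9]
88 width 126.07 yc 0.72 slopes -0.0015 -0.0049 far x 82.41 0.0014 w near/far [126.2 126.4]
```

```bash
cat > j.py <<'E'
from h import *
st=lambda n:(lambda s:print(n,round(s["time_s"],2),s["tool_pos"].round(1),s["force"].round(1),s["qpos"].round(2),round(s["width"],1)))(env.read_state())
a=np.radians(78.96-90);wx=np.array([np.cos(a),np.sin(a),0]);wy=np.array([-wx[1],wx[0],0]);Q=quat(wx,[0,0,-1])
c=np.array([505.5,-3.4,0])-.5*wx-.7*wy
env.reach(c+[0,0,290],Q); env.move_l(c+[0,0,226],rate=100); env.hold(.3); st("hover")
p=cam("wrist");im=viewer.camera("wrist");np.save("w_hov.npy",p["pose"]);cv2.imwrite("pics/hov.png",im)
E
python3 j.py
```

```text
hover 23.57 [505.1  -4.  226.5] [ 0.1 -0.4 -2.6] [-0.03  0.36  1.95  0.    0.83  0.16] 13.7
```

View pics/hov.png

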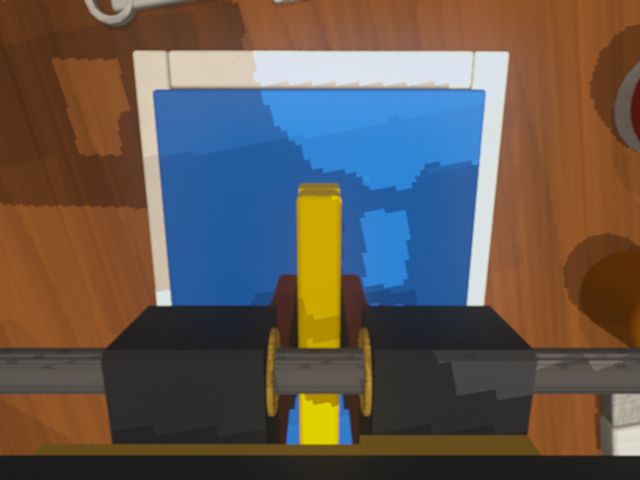

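The lid (edges at columns 154 and 485, row 90) sits inside the washer rim outline (columns 134 and 508, row 51). I check the offset numerically.

```bash
cat > k.py <<'E'
from h import *
im=cv2.imread("pics/hov.png");p=viewer.camera_params("wrist");p["pose"]=p["tool_from_camera"]
B=mask(im,(100,120,40),(125,255,255),(100,60,560,300));hsv=cv2.cvtColor(im,cv2.COLOR_BGR2HSV).astype(int)
Wm=mask(im,(0,0,120),(179,80,255),(100,30,540,304))|B
def lr(m,h,nm):
    r=np.arange(110,290,6);E=np.array([(np.where(m[k])[0].min(),np.where(m[k])[0].max()+1,k) for k in r],float)
    A,C=plane(p,E[:,[0,2]],h),plane(p,E[:,[1,2]],h);t=np.array([(c,np.where(m[:,c])[0].min()) for c in range(190,460,10)],float);F=plane(p,t,h)
    f=np.polyfit(F[:,1],F[:,0],1);fa,fb=np.polyfit(A[:,0],A[:,1],1),np.polyfit(C[:,0],C[:,1],1)
    print(nm,"w",np.median(C[:,1]-A[:,1]),"yc",np.median(A[:,1]+C[:,1])/2,"far",f[1],"slopes",f[0],fa[0],fb[0])
lr(B,81.5,"lid (122; far 81)");lr(Wm,111.5,"washer (160; far 100)")
E
python3 k.py
```

```text
lid (122; far 81) w 120.84771566188486 yc 0.5435647480939707 far 81.69465725764547 slopes 0.0014359593326650649 -0.0003994025403297736 -1.0255598637330113e-06
washer (160; far 100) w 159.82721064860368 yc 1.290145421871415 far 100.61272247645667 slopes 0.0005050204802611727 -0.005414365966217092 -0.0010184655753213273
```

Aligned to within 1 mm. Lowering now.

```bash
cat > l.py <<'E'
from h import *
st=lambda n:(lambda s:print(n,round(s["time_s"],2),s["tool_pos"].round(1),s["force"].round(1),s["wrist_torque"].round(2),round(s["width"],1)))(env.read_state())
a=np.radians(78.96-90);wx=np.array([np.cos(a),np.sin(a),0]);wy=np.array([-wx[1],wx[0],0])
c=np.array([505.5,-3.4,0])+.2*wx-.7*wy
print(env.move_l(c+[0,0,206],rate=40,f_stop=8)); st("mid")
print(env.move_l(c+[0,0,188],rate=15,f_stop=6)); st("down")
E
python3 l.py
```

```text
False
mid 24.27 [505.5  -4.1 205.8] [ 0.7 -0.1 -1.7] [ 0.01  0.03 -0.03] 13.6
True
down 24.96 [505.6  -4.1 197.3] [-1.7  0.8  5.7] [-0.02  0.22 -0.02] 13.8
```

Contact at 197.3, as expected for home (197–198). I release, retreat and check.

```bash
cat > m2.py <<'E'
from h import *
set_gripper(50); s=env.read_state(); env.move_l(s["tool_pos"]+[0,0,180],rate=120); env.hold(.3)
s=env.read_state();print(s["time_s"],s["tool_pos"],s["force"])
p=viewer.camera_params("wrist");p["pose"]=p["tool_from_camera"];im=viewer.camera("wrist");z=s["tool_pos"][2]
B=cv2.morphologyEx(mask(im,(100,120,40),(125,255,255),(200,60,460,330)),cv2.MORPH_CLOSE,np.ones((41,41)))
print("lid",rect(plane(p,big(B),z-117)))
cv2.imwrite("pics/end.png",np.hstack([cv2.resize(im,(400,300)),cv2.resize(viewer.camera("scene"),(400,300))]))
E
python3 m2.py
```

```text
27.65 [506.10299612  -4.22563358 377.13602295] [ 0.21136634 -0.11045409  0.42856167]
lid ((1.2329788208007812, 0.1925506591796875), (119.96566009521484, 160.71365356445312), 89.92694091796875)
```

View pics/end.png

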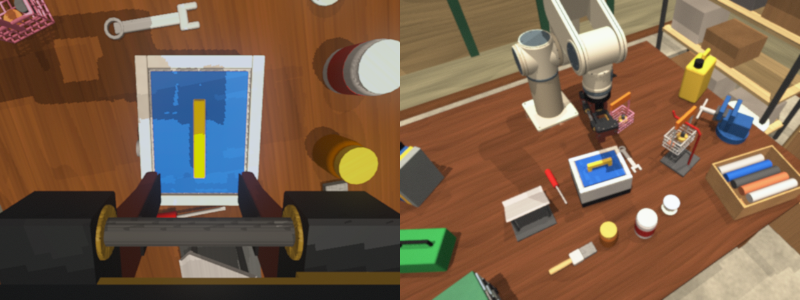

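The lid lies in the recess with an even margin all round (centre about (200,130)), not raised, and square to the washer. The basket still hangs on the hook (680,135).

```bash
python3 -c "
from station import workorder
print(workorder.sign_off())"
```

```text
the job is handed in; nothing more can be done
None
```

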